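# Make up the outing kit and the film-changing kit

## Task

Make up two photo kits from the things on the shelf: in the narrow two-bay tray put the camera, upright, in the long bay and the taller canister in the small bay; in the wider three-bay tray lay the torch, button up, in the longest bay and the cassette opener flat in the medium bay, and put the squat canister in the small bay. Each thing must rest fully on the floor of its bay, not on a rim, with both canisters standing lid up. Leave the coaster and the tin where they are.

Things in the scene. Friction and masses are not known exactly. Their poses are not given: they have to be found in the camera images.
- camera: Silver plastic compact film camera standing upright on its base; body 112 (x) x 36 (y) x 58 mm (z). A round black lens barrel, 28 mm across and 28 mm up, stands 5 mm out of its front (-y) face at x = +28 mm; the rest of both faces is flat. Origin: centre of the body's underside; x along its length, z up. About 0.22 kg, balanced at its middle.
- tall_canister: The taller, thinner black film canister, standing: diameter 31 mm, height 52 mm, grey lid flush with its sides, black disc on top. Origin: centre of its underside, z up. About 35 g.
- squat_canister: The shorter, wider black film canister, standing: diameter 38 mm, height 30 mm, grey lid flush with its sides, black disc on top. Origin: centre of its underside, z up. About 35 g.
- opener: Steel cassette opener lying flat, 72 mm long: a bar handle 46 x 20 mm, 16 mm high (x = -36 to +10 mm), then a two-pronged fork 34 mm wide, 6 mm high, ending at x = +36 mm. Origin: middle of its length, on the underside; x points along the handle to the fork, z up. Balanced near x = -7 mm, on the handle. About 90 g.
- torch: Black torch with a press button, lying flat, button up, 134 mm long: a square-sided body 28 mm wide and 26 mm high (x = -67 to +33 mm) and a round aluminium head of 30 mm diameter (x = +33 to +67 mm). It does not roll. Origin: middle of its length, on the underside; x points to the head, z up. Balanced near its middle. About 0.14 kg.
- tray_two: Narrow wooden tray, two bays, fixed, 70 (x) x 208 mm (y). Origin: centre of its underside; +y to the robot's left within 0.2 rad. Floor 4 mm above the shelf; rims and divider 4 mm thick, tops 5 mm above the floor. Long bay: centre x 0, y -32 mm, inside 62 (x) x 136 (y). Small bay: centre x 0, y +70 mm, inside 62 x 60.
- tray_three: Wider wooden tray, three bays, fixed, 136 (x) x 168 mm (y). Origin: centre of its underside; +y to the robot's left within 0.2 rad. Floor 4 mm above the shelf; rims, dividers 4 mm thick, tops 5 mm above the floor. Longest bay (far side): centre x +33, y 0, inside 62 (x) x 160 (y). Medium bay: centre x -33, y -32, inside 62 x 96. Small bay: centre x -33, y +50, inside 62 x 60.
- coaster: Round ceramic coaster, diameter 96 mm, 8 mm thick, loose; not part of either kit, to be left where it is. Origin: centre of its underside.
- tin: Round aluminium tin with its screw lid on, diameter 72 mm, 35 mm high, loose; not part of either kit, to be left where it is. Origin: centre of its underside.
Things that resemble listed ones, but are neither listed nor needed, are in the scene too. Leave any orange or turquoise look-alike of the tall_canister alone.

How it is judged (in metres and radians):
At the end, for the whole second after the job is handed in: Camera upright in the long bay and tall canister in the small bay of the two-bay tray; torch, opener and squat canister in the longest, medium and small bays of the three-bay tray. Each anywhere inside its bay, origin 2-6 mm above the tray underside, level within 0.03 rad, under 0.02 m/s (x of camera in the frame of tray_two between -0.014 and 0.014 m and y of camera in the frame of tray_two between -0.046 and -0.018 m and z of camera in the frame of tray_two between 0.002 and 0.006 m and angle between each of camera, tall_canister, torch, opener, squat_canister's own z axis and vertical below 0.03 rad and linear speed of each of camera, tall_canister, torch, opener, squat_canister below 0.02 m/s and x of tall_canister in the frame of tray_two between -0.0155 and 0.0155 m and y of tall_canister in the frame of tray_two between 0.055 and 0.085 m and z of tall_canister in the frame of tray_two between 0.002 and 0.006 m and x of torch in the frame of tray_three between 0.0165 and 0.0495 m and y of torch in the frame of tray_three between -0.0145 and 0.0145 m and z of torch in the frame of tray_three between 0.002 and 0.006 m and x of opener in the frame of tray_three between -0.0545 and -0.0115 m and y of opener in the frame of tray_three between -0.0455 and -0.0185 m and z of opener in the frame of tray_three between 0.002 and 0.006 m and x of squat_canister in the frame of tray_three between -0.0455 and -0.0205 m and y of squat_canister in the frame of tray_three between 0.038 and 0.062 m and z of squat_canister in the frame of tray_three between 0.002 and 0.006 m); the robot touches nothing.
It fails at once if the coaster is moved more than 15 mm (distance of coaster from where it was at the start of the episode above 0.015 m).
It fails at once if the tin is moved more than 15 mm (distance of tin from where it was at the start of the episode above 0.015 m).
It also fails if it takes over 128 s, if anything falls off the work surface, if the arm or the gripper's body presses on something with over 40 N, if the wrist force passes 120 N, or if a joint passes its speed limit or range.

## Robot

A 6-joint arm with a two-finger parallel gripper is mounted at the origin on the work surface. World frame = base frame: x ahead of the robot, y to its left, z up, the work surface at z = 0. Lengths are in mm, angles in rad, forces in N, time in s.
With the tool pointing down it reaches from about 300 to 750 mm from the base axis. Payload 8.5 kg.
Tool frame: the origin (TCP) lies at the very end of the fingers, on their centre line; the grasp point (between the pads) lies 19 mm behind it; z points along the fingers, y is the line along which they close (so a half turn about z gives the same grasp; the last joint's range is limited). The gripper opens to 88 mm and grips with 3 to 60 N. Pads are 18 mm wide; open, the fingers measure 123 mm over their backs; the gripper's body (75 mm by 187 mm) begins 45 mm behind the grasp point.
Start: joints at [1.13, 0.381, 1.297, -0, 1.464, -0.215], TCP at [123.13, 536.022, 238.748] pointing down, gripper open.
Joint ranges: [-3.11, 3.11], [-0.89, 2.33], [0.22, 2.48], [-1.42, 4.56], [0.17, 2.85], [-2.88, 2.88]. Speed limits (rad/s): [2.39, 2.39, 3.14, 3.14, 3.14, 3.14].

## Interface

Orientations are given as a unit quaternion [x, y, z, w].
In Python, from cell import robot gives the robot as it stands.
- The arm moves only by the shell command python3 -m pendant 'ROWS' [FORCE]. ROWS is JSON, a list of rows, each a list of 7 numbers: the shift along the tool's x, y, z each as a share of 50 cm, from -1 to 1, then the turn, a rotation vector about the tool's x, y, z each as a share of 45 degrees, from -1 to 1, then the opening, from 0 (shut) to 1 (fully open). A call has 1 to 12 rows; each row is the pose to reach, as a shift and turn from the pose commanded when the call began, along the tool's axes at that moment; what a row does not reach only later rows make up. A row lasts 1/10 s, in which the tool goes at most 50 mm and 8.59 degrees, less where a joint would pass 70% of its speed; a pose out of reach is approached as far as the arm can. A call with a number of a shift or a turn outside -1 to 1 is refused whole. A call with a gripper value outside its range is refused whole. The fingers move at their own pace and stop on an object; FORCE is the grip in N (left out, the last holds). Time passes only in rows, so rows that repeat a pose let the fingers close. It gives the time, the measured TCP pose, the force, the opening and the grip force at its end, in the units of the state.
- robot.state(): the state, without advancing time (a new reading comes with each control period).
- robot.capture(name): name is "scene" or "top" or "wrist"; returns a dict with "frame" (480x640x3 uint8, red, green, blue), "fx", "fy", "cx", "cy" (pixels), "world_to_cam" (4x4, takes a point from world to camera coordinates); the wrist camera has in their place "mount" (4x4, takes a point from camera to tool coordinates, whose origin is the TCP and whose axes are the flange's). Camera axes: x right, y up, looking along -z (the intrinsics and any distortion apply to the point x, -y, -z); pixel columns grow to the right and rows downward; lengths in mm; the calibration is good to about 2 mm. A picture is of the moment at which its call begins: read the wrist's pose just before it. There is no depth.
- robot.job_done(): hands the job in; it is judged then, once.
The state is a dict: "time": time; "joint_positions": joint angles; "qd": joint speeds; "effort": joint torques, N m; "eef_pos": TCP position; "eef_rot": TCP orientation; "ft_force": force on the tool from outside, world axes, zero at the start; "wrist_torque": the same for the moment, N m; "gripper_width": finger opening in mm; "gripper_force": force on a finger pad.
Only numpy, scipy, OpenCV 4.12 (cv2) and the standard library are available. Lean on these libraries where they do the work, as an engineer would, in place of code of your own. Each camera call takes 0.05 s, during which the arm holds its last target. There are 200 camera calls.

## Working session

There is one attempt and no reset: what is moved stays moved. The work goes in short steps, Python scripts to look and compute and a shell command to move; the robot and the scene stay as the last step left them, time stands still between calls to the robot, and variables do not carry over. Pictures are saved under pics/ and viewed, at most 14 in all, crops included, and the job is handed in when it is done.

```bash
ls; mkdir -p pics; python3 - <<'E'
from cell import robot
import cv2
print(robot.state())
for n in ("scene","top"):
    c=robot.capture(n); cv2.imwrite(f"pics/{n}0.png",c["frame"][:,:,::-1])
    print({k:v for k,v in c.items() if k!="frame"})
E
```

```text
pics
{'time': 0.0, 'joint_positions': array([ 1.12969237e+00,  3.81185474e-01,  1.29824199e+00, -4.20952734e-05,
        1.46359467e+00, -2.15303183e-01]), 'qd': array([-0.00119966,  0.00113888,  0.00122465,  0.00058204,  0.00201426,
       -0.00057025]), 'effort': array([ 9.40699028e-04, -4.37940431e+01, -2.24553448e+01,  7.13219354e-02,
        3.52725189e-02, -1.16290994e-04]), 'eef_pos': array([123.03081641, 535.77789092, 238.14975327]), 'eef_rot': array([ 1.12658413e-01,  9.93633519e-01, -6.83332662e-04, -2.10582591e-04]), 'ft_force': array([ 0.43417891, -0.12993023, -0.46427961]), 'wrist_torque': array([-0.03184271, -0.00816275, -0.02258829]), 'gripper_force': 0.0, 'gripper_width': 88.44276204113406}
{'fx': 598.671211600716, 'fy': 598.671211600716, 'cx': 323.7597009479251, 'cy': 243.76600416381564, 'world_to_cam': array([[-4.79880498e-02,  9.98821982e-01, -7.19684940e-03,
         2.25976714e+01],
       [-6.91745268e-01, -2.80353061e-02,  7.21597191e-01,
         3.18543132e+02],
       [ 7.20545371e-01,  3.96064285e-02,  6.92275739e-01,
        -1.45162689e+03],
       [ 0.00000000e+00,  0.00000000e+00,  0.00000000e+00,
         1.00000000e+00]])}
{'fx': 557.3578241540782, 'fy': 557.3578241540782, 'cx': 314.0178948587891, 'cy': 236.48560561700484, 'world_to_cam': array([[ 1.25655018e-02, -9.99912928e-01, -4.03053604e-03,
         5.75221482e+00],
       [ 9.91616587e-01,  1.19426229e-02,  1.28662032e-01,
        -5.08051140e+02],
       [-1.28602694e-01, -5.61344938e-03,  9.91680310e-01,
        -1.06922077e+03],
       [ 0.00000000e+00,  0.00000000e+00,  0.00000000e+00,
         1.00000000e+00]])}
```

View pics/scene0.png

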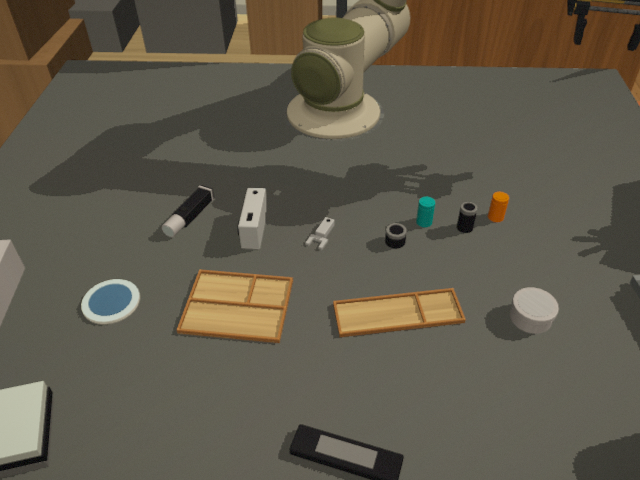

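View pics/top0.png

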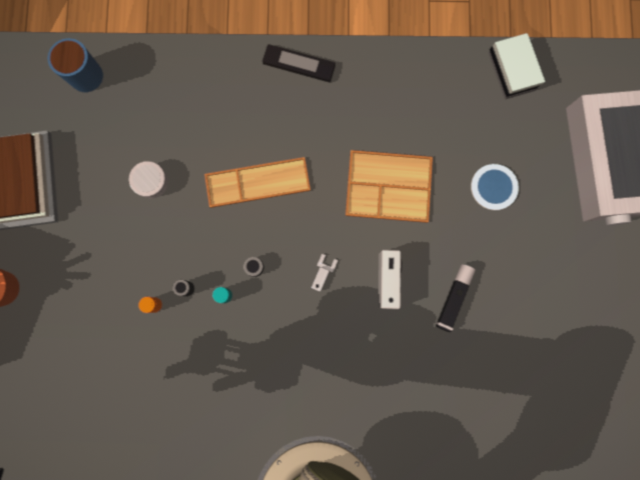

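The scene view shows, left to right: the torch (188,212), camera (253,217), opener (322,233), squat canister (396,236), turquoise look-alike (426,212), tall canister (467,217) and orange look-alike (499,207). In the top view the trays are at (258,182) and (390,187), the coaster at (495,187) and the tin at (147,179). I'll enlarge the top view for finer pixel positions.

```bash
cat > h.py <<'E'
import numpy as np, cv2
from cell import robot
from scipy.spatial.transform import Rotation as R
def unproj(c,u,v,z,W=None):
    M=np.linalg.inv(c["world_to_cam"]) if W is None else W
    d=M[:3,:3]@np.array([(u-c["cx"])/c["fx"],-(v-c["cy"])/c["fy"],-1.]); o=M[:3,3]
    return o+d*(z-o[2])/d[2]
def proj(c,p):
    q=c["world_to_cam"]@np.append(p,1); return c["cx"]-c["fx"]*q[0]/q[2], c["cy"]+c["fy"]*q[1]/q[2]
E
python3 - <<'E'
import cv2
a=cv2.imread("pics/top0.png")
cv2.imwrite("pics/c1.png",cv2.resize(a[240:340,290:490],None,fx=4,fy=4,interpolation=cv2.INTER_CUBIC))
cv2.imwrite("pics/c2.png",cv2.resize(a[140:320,190:450],None,fx=3,fy=3,interpolation=cv2.INTER_CUBIC)[:, :780])
E
```

```text
(no output)
```

View pics/c1.png

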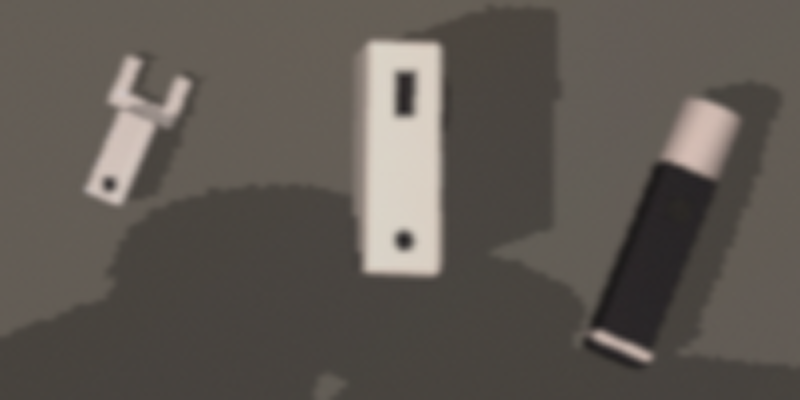

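View pics/c2.png

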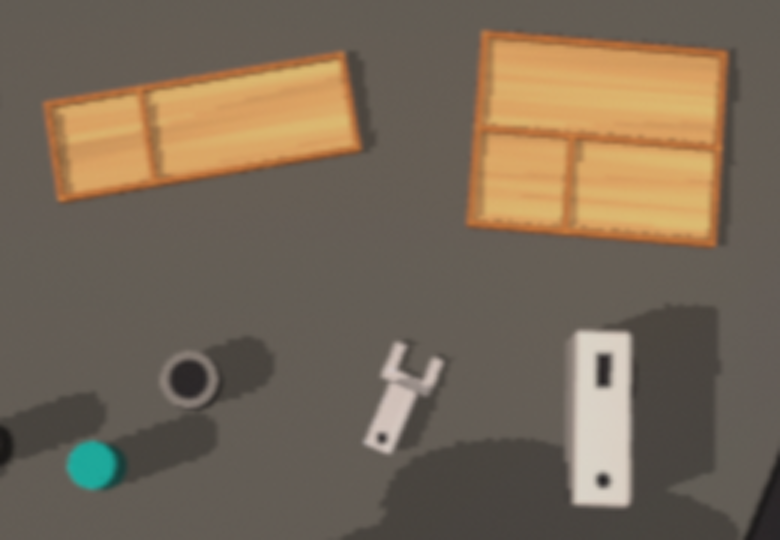

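The crops give the pixel corners. The camera's long axis runs nearly along world x, and the torch and opener are tilted about 25°. Next I'll convert these to world poses.

```bash
python3 - <<'E'
from h import *
import json
c=robot.capture("top"); s=robot.capture("scene")
A=lambda p,z:unproj(c,(p[0]+.5)/4-.5+290,(p[1]+.5)/4-.5+240,z)
B=lambda p,z:unproj(c,(p[0]+.5)/3-.5+190,(p[1]+.5)/3-.5+140,z)
P={}
k=[A(p,58) for p in [(367,40),(442,42),(440,275),(362,272)]]
def ax(a,b): d=a-b; return float(np.arctan2(d[1],d[0]))
def rep(n,m,a,L): P[n]=[float(m[0]),float(m[1]),a]; print(n,np.round(m[:2],1),round(a,3),"len",np.round(L,1))
rep("camera",sum(k)/4,ax(k[0]+k[1],k[2]+k[3]),(np.linalg.norm(k[0]-k[3]),np.linalg.norm(k[0]-k[1])))
h,t=A((715,108),15),A((619,353),15); rep("torch",(h+t)/2,ax(h,t),np.linalg.norm(h-t))
h,t=A((157,67),5),A((103,198),14); d=h-t; rep("opener",(h+t)/2,ax(h,t),np.linalg.norm(d))
rep("squat",B((189,379),30),0,0)
for n,q in (("tray_two",[(44,101),(345,51),(361,150),(60,201)]),("tray_three",[(481,30),(728,50),(716,245),(467,226)])):
    k=[B(p,9) for p in q]; rep(n,sum(k)/4,ax(k[0]+k[3],k[1]+k[2])-np.pi/2,(np.linalg.norm(k[0]-k[1]),np.linalg.norm(k[0]-k[3])))
# tall canister: dark disc
f=c["frame"]; g=cv2.GaussianBlur(f,(3,3),0).max(2).astype(int)[279:299,172:192]
m=(g<40).astype(np.uint8); n,l,st,ce=cv2.connectedComponentsWithStats(m); 
i=1+np.argmax(st[1:,4]); print(st[i],ce[i]+[172,279]); rep("tall",unproj(c,*(ce[i]+[172,279]),52),0,0)
rep("orange",unproj(c,148,305,52),0,0);rep("turq",unproj(c,221.3,295,52),0,0)
json.dump(P,open("poses.json","w"))
# cross-check in the scene view
o=s["frame"][:,:,::-1].copy()
H=dict(camera=58,torch=26,opener=8,squat=30,tall=52,tray_two=9,tray_three=9)
for n,z in H.items():
    u,v=proj(s,[*P[n][:2],z]); cv2.circle(o,(round(u*1),round(v)),1,(0,0,255),-1)
cv2.imwrite("pics/chk.png",cv2.resize(o[170:350,150:550],None,fx=2,fy=2))
E
```

```text
camera [ 425. -135.] -0.02 len [110.8  36.1]
torch [ 392.8 -271.4] -0.391 len 131.1
opener [438.2  -5.1] -0.378 len 72.1
squat [448.2 132.1] 0 len 0
tray_two [623.1 129.8] 0.182 len [208.8  70.6]
tray_three [ 618.3 -139.7] -0.069 len [169.8 136.9]
[16  4  4 12 27] [190.14814815 288.96296296]
tall [401.  248.5] 0 len 0
orange [369.4 328. ] 0 len 0
turq [390.2 188.3] 0 len 0
```

View pics/chk.png

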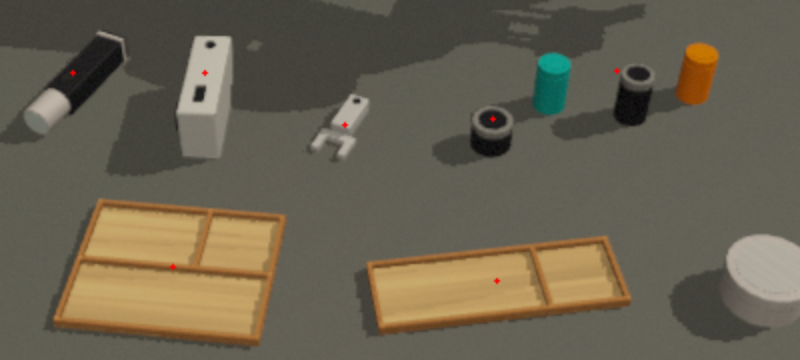

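All the projected centres agree in the second view except the tall canister, where my blob was wrong: its lid is at scene pixel (469,207.5). I'll fix that and write a move calculator.

```bash
cat > go.py <<'E'
import sys
from h import *
# args: x,y,z,alpha ... -> shares from the present pose (alpha: heading of tool y)
s=robot.state(); R0=R.from_quat(s["eef_rot"])
print("t %.1f pos %s w %.1f F %.1f"%(s["time"],np.round(s["eef_pos"],1),s["gripper_width"],s["gripper_force"]))
for a in sys.argv[1:]:
    x,y,z,al=map(float,a.split(","))
    Y=np.array([np.cos(al),np.sin(al),0]); Z=np.array([0,0,-1.]); T=R.from_matrix(np.c_[np.cross(Y,Z),Y,Z])
    print(a,np.round(R0.inv().apply(np.array([x,y,z])-s["eef_pos"])/500,3).tolist(),np.round((R0.inv()*T).as_rotvec()/(np.pi/4),3).tolist())
E
python3 - <<'E'
from h import *
s=robot.capture("scene"); c=robot.capture("top")
p=unproj(s,469,207.5,52); print("tall",p,proj(c,p)); print("by top",unproj(c,182,288.5,52))
E
python3 go.py 398,262,140,0 398,262,20,0
```

```text
tall [406.50693344 267.4069351   52.        ] (np.float64(180.46566568862897), np.float64(285.9399462161438))
by top [401.64266949 264.24364454  52.        ]
t 0.3 pos [123.1 536.  238.5] w 88.0 F 0.0
398,262,140,0 [-0.659, -0.411, 0.197] [-0.001, 0.0, 1.713]
398,262,20,0 [-0.659, -0.411, 0.437] [-0.001, 0.0, 1.713]
```

```bash
R='[-0.5,-0.3,0.15,0,0,0.9,0.8]'; python3 -m pendant '[[-0.5,-0.3,0.15,0,0,0.9,0.8],[-0.5,-0.3,0.15,0,0,0.9,0.8],[-0.5,-0.3,0.15,0,0,0.9,0.8],[-0.5,-0.3,0.15,0,0,0.9,0.8],[-0.5,-0.3,0.15,0,0,0.9,0.8],[-0.5,-0.3,0.15,0,0,0.9,0.8],[-0.5,-0.3,0.15,0,0,0.9,0.8],[-0.5,-0.3,0.15,0,0,0.9,0.8]]' 20; python3 go.py 404,266,140,0 404,266,20,0
```

```text
time: 1.1
eef_pos: [333.7, 333.4, 163.6]
eef_rot: [0.451, 0.893, -0.0, -0.0]
ft_force: [-1.5, 0.8, -0.4]
gripper_width: 70.5
gripper_force: 0.0
t 1.1 pos [333.7 333.4 163.6] w 70.5 F 0.0
404,266,140,0 [-0.192, 0.033, 0.047] [-0.001, -0.0, 0.809]
404,266,20,0 [-0.192, 0.033, 0.287] [-0.001, -0.0, 0.809]
```

```bash
python3 -m pendant '[[-0.19,0.033,0.047,0,0,0.81,0.8],[-0.19,0.033,0.047,0,0,0.81,0.8],[-0.19,0.033,0.047,0,0,0.81,0.8],[-0.19,0.033,0.047,0,0,0.81,0.8],[-0.19,0.033,0.047,0,0,0.81,0.8],[-0.19,0.033,0.047,0,0,0.81,0.8],[-0.19,0.033,0.047,0,0,0.81,0.8]]' | head -2; cat > wrist.py <<'E'
import sys
from h import *
def wrist():
    s=robot.state(); c=robot.capture("wrist")
    W=np.eye(4); W[:3,:3]=R.from_quat(s["eef_rot"]).as_matrix(); W[:3,3]=s["eef_pos"]
    c["world_to_cam"]=np.linalg.inv(W@c["mount"]); return c
if __name__=="__main__":
    c=wrist(); o=c["frame"][:,:,::-1].copy(); print([c[k] for k in ("fx","cx","cy")], [k for k in c])
    for a in sys.argv[2:]:
        u,v=proj(c,list(map(float,a.split(",")))); print(a,round(u),round(v)); cv2.circle(o,(round(u),round(v)),3,(0,0,255),-1)
    cv2.imwrite(f"pics/{sys.argv[1]}.png",o); np.save(f"pics/{sys.argv[1]}.npy",dict(c,frame=0),allow_pickle=True)
E
python3 wrist.py w1 404,266,52; python3 go.py 404,266,20,0
```

```text
time: 1.8
eef_pos: [402.5, 268.4, 140.6]
[348.94415366592284, 324.57662611556225, 241.58270488058452] ['frame', 'fx', 'fy', 'cx', 'cy', 'mount', 'world_to_cam']
404,266,52 326 249
t 1.9 pos [402.6 268.2 140.5] w 70.3 F 0.0
404,266,20,0 [-0.004, 0.003, 0.241] [0.0, -0.0, 0.006]
```

View pics/w1.png

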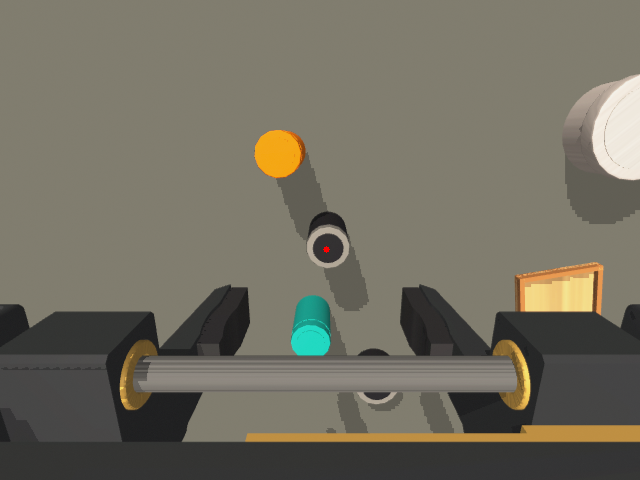

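The red dot lands on the tall canister's lid at (326,249), between the look-alikes, so the pose is good. Descending to grip.

```bash
python3 -m pendant '[[-0.004,0.003,0.1,0,0,0,0.8],[-0.004,0.003,0.18,0,0,0,0.8],[-0.004,0.003,0.24,0,0,0,0.8],[-0.004,0.003,0.24,0,0,0,0.8],[-0.004,0.003,0.24,0,0,0,0],[-0.004,0.003,0.24,0,0,0,0],[-0.004,0.003,0.24,0,0,0,0],[-0.004,0.003,0.24,0,0,0,0],[-0.004,0.003,0.24,0,0,0,0]]' 15;
python3 - <<'E'
import json,numpy as np
P=json.load(open("poses.json"))
def T(t,x,y):
    a,b,w=P[t]; return np.round([a+x*np.cos(w)-y*np.sin(w),b+x*np.sin(w)+y*np.cos(w)],1)
print(T("tray_two",0,-32),T("tray_two",0,70),T("tray_three",33,0),T("tray_three",-33,-32),T("tray_three",-33,50))
E
python3 go.py 404,266,130,0 610,199,130,0 610,199,25,0
```

```text
time: 2.75
eef_pos: [404.8, 265.5, 20.8]
eef_rot: [0.706, 0.708, 0.001, 0.0]
ft_force: [1.1, 0.2, -0.1]
gripper_width: 33.0
gripper_force: 0.0
[628.9  98.3] [610.5 198.7] [ 651.2 -142. ] [ 583.2 -169.4] [588.8 -87.6]
t 2.8 pos [404.8 265.5  20.8] w 33.0 F 0.0
404,266,130,0 [0.001, -0.001, -0.218] [0.001, -0.0, 0.003]
610,199,130,0 [-0.134, 0.41, -0.218] [0.001, -0.0, 0.003]
610,199,25,0 [-0.134, 0.41, -0.008] [0.001, -0.0, 0.003]
```

```bash
python3 -m pendant '[[0,0,0,0,0,0,0],[0,0,0,0,0,0,0],[0,0,-0.1,0,0,0,0],[0,0,-0.22,0,0,0,0],[0,0,-0.22,0,0,0,0],[-0.134,0.41,-0.22,0,0,0,0],[-0.134,0.41,-0.22,0,0,0,0],[-0.134,0.41,-0.22,0,0,0,0],[-0.134,0.41,-0.22,0,0,0,0],[-0.134,0.41,-0.22,0,0,0,0],[-0.134,0.41,-0.22,0,0,0,0],[-0.134,0.41,-0.22,0,0,0,0]]'; python3 wrist.py w2 610.5,198.7,4 628.9,98.3,4; python3 go.py 610,199,25,0
```

```text
time: 3.95
eef_pos: [608.7, 198.9, 129.2]
eef_rot: [0.706, 0.708, -0.001, -0.001]
ft_force: [-0.3, 1.1, -1.0]
gripper_width: 30.7
gripper_force: 15.0
[348.94415366592284, 324.57662611556225, 241.58270488058452] ['frame', 'fx', 'fy', 'cx', 'cy', 'mount', 'world_to_cam']
610.5,198.7,4 327 232
628.9,98.3,4 347 341
t 4.0 pos [608.4 199.3 129.6] w 30.5 F 15.0
610,199,25,0 [-0.001, 0.004, 0.209] [-0.002, 0.0, 0.003]
```

View pics/w2.png

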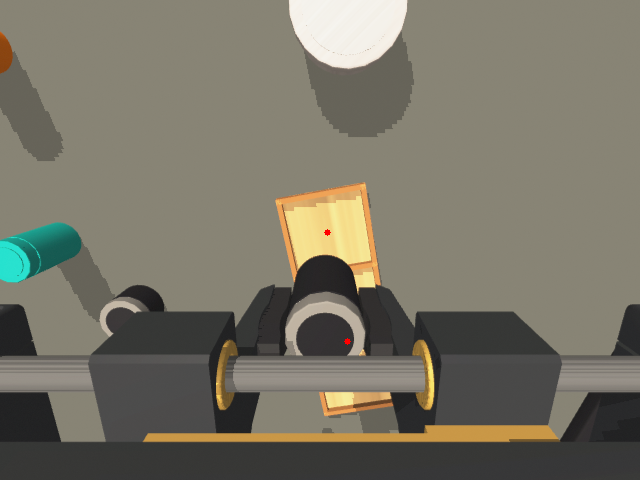

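The canister is held, and the bay centre dot at (327,232) sits mid-bay. Lowering and releasing.

```bash
python3 -m pendant '[[0,0.003,0.1,0,0,0,0],[0,0.003,0.17,0,0,0,0],[0,0.003,0.2,0,0,0,0],[0,0.003,0.21,0,0,0,0],[0,0.003,0.21,0,0,0,0],[0,0.003,0.21,0,0,0,0],[0,0.003,0.21,0,0,0,0.6],[0,0.003,0.21,0,0,0,0.6],[0,0.003,0.21,0,0,0,0.6],[0,0.003,0.1,0,0,0,0.6],[0,0.003,0,0,0,0,0.7],[0,0.003,0,0,0,0,0.7]]'; python3 go.py 448,132,130,0 448,132,7,0
```

```text
time: 5.2
eef_pos: [613.6, 199.2, 136.9]
eef_rot: [0.706, 0.708, 0.005, 0.003]
ft_force: [0.6, 0.7, 0.1]
gripper_width: 61.8
gripper_force: 0.0
t 5.2 pos [613.6 199.2 136.9] w 61.8 F 0.0
448,132,130,0 [-0.134, -0.332, 0.01] [0.014, -0.002, 0.003]
448,132,7,0 [-0.134, -0.334, 0.256] [0.014, -0.002, 0.003]
```

```bash
python3 -m pendant '[[-0.134,-0.33,0.01,0,0,0,0.7],[-0.134,-0.33,0.01,0,0,0,0.7],[-0.134,-0.33,0.01,0,0,0,0.7],[-0.134,-0.33,0.01,0,0,0,0.7],[-0.134,-0.33,0.01,0,0,0,0.7],[-0.134,-0.33,0.01,0,0,0,0.7]]'|head -2; python3 wrist.py w3 448,132,30 610.5,198.7,56; python3 go.py 448,132,7,0
```

```text
time: 5.8
eef_pos: [446.9, 131.4, 125.5]
[348.94415366592284, 324.57662611556225, 241.58270488058452] ['frame', 'fx', 'fy', 'cx', 'cy', 'mount', 'world_to_cam']
448,132,30 325 242
610.5,198.7,56 598 148
t 5.8 pos [447.5 131.6 125.4] w 61.2 F 0.0
448,132,7,0 [0.001, 0.001, 0.237] [0.002, -0.0, 0.002]
```

View pics/w3.png

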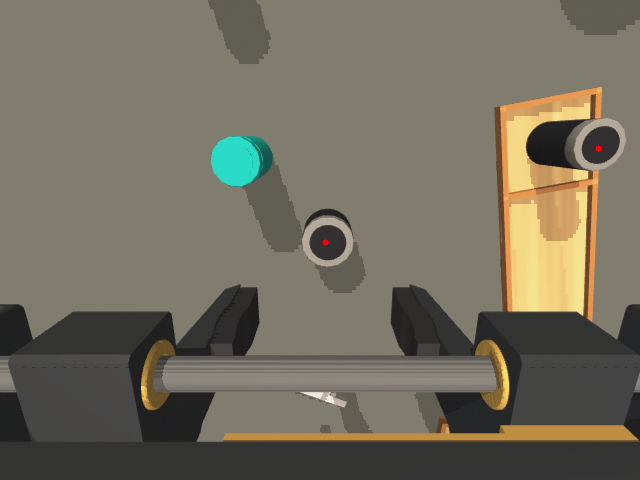

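The tall canister stands in its small bay (lid at 598,145), and the squat canister is centred at (327,242). Gripping the squat one.

```bash
python3 -m pendant '[[0.001,0.001,0.1,0,0,0,0.7],[0.001,0.001,0.18,0,0,0,0.7],[0.001,0.001,0.237,0,0,0,0.7],[0.001,0.001,0.237,0,0,0,0.7],[0.001,0.001,0.237,0,0,0,0],[0.001,0.001,0.237,0,0,0,0],[0.001,0.001,0.237,0,0,0,0],[0.001,0.001,0.237,0,0,0,0],[0.001,0.001,0.237,0,0,0,0],[0.001,0.001,0.237,0,0,0,0]]' 15;python3 go.py 448,132,130,-0.07 588.8,-87.6,130,-0.07
```

```text
time: 6.85
eef_pos: [447.7, 132.1, 7.9]
eef_rot: [0.706, 0.708, 0.001, 0.001]
ft_force: [-0.2, 1.4, 8.3]
gripper_width: 37.6
gripper_force: 15.0
t 6.8 pos [447.7 132.1   7.9] w 37.6 F 15.0
448,132,130,-0.07 [-0.0, 0.001, -0.244] [0.004, -0.0, 0.092]
588.8,-87.6,130,-0.07 [-0.44, 0.282, -0.243] [0.004, -0.0, 0.092]
```

```bash
python3 -m pendant '[[0,0,-0.1,0,0,0,0],[0,0,-0.2,0,0,0,0],[-0.1,0.05,-0.24,0,0,0.09,0],[-0.44,0.282,-0.24,0,0,0.09,0],[-0.44,0.282,-0.24,0,0,0.09,0],[-0.44,0.282,-0.24,0,0,0.09,0],[-0.44,0.282,-0.24,0,0,0.09,0],[-0.44,0.282,-0.24,0,0,0.09,0],[-0.44,0.282,-0.24,0,0,0.09,0],[-0.44,0.282,-0.24,0,0,0.09,0]]'; python3 go.py 588.8,-87.6,12,-0.07
```

```text
time: 7.85
eef_pos: [587.4, -86.6, 126.7]
eef_rot: [0.731, 0.683, -0.0, -0.001]
ft_force: [-0.2, 0.8, -1.3]
gripper_width: 37.4
gripper_force: 15.0
t 7.8 pos [587.4 -86.6 126.7] w 37.4 F 15.0
588.8,-87.6,12,-0.07 [-0.002, 0.003, 0.229] [-0.001, -0.001, 0.002]
```

```bash
python3 -m pendant '[[-0.002,0.002,0.1,0,0,0,0],[-0.002,0.002,0.18,0,0,0,0],[-0.002,0.002,0.215,0,0,0,0],[-0.002,0.002,0.228,0,0,0,0],[-0.002,0.002,0.228,0,0,0,0],[-0.002,0.002,0.228,0,0,0,0],[-0.002,0.002,0.228,0,0,0,0.6],[-0.002,0.002,0.228,0,0,0,0.6],[-0.002,0.002,0.228,0,0,0,0.6],[-0.002,0.002,0.13,0,0,0,0.6],[-0.002,0.002,0,0,0,0,0.7],[-0.002,0.002,0,0,0,0,0.7]]'; python3 go.py 428,-135,130,1.55
```

```text
time: 9.05
eef_pos: [590.8, -89.3, 132.0]
eef_rot: [0.731, 0.682, 0.002, 0.004]
ft_force: [1.1, -0.3, -0.4]
gripper_width: 61.3
gripper_force: 0.0
t 9.1 pos [590.8 -89.3 132. ] w 61.3 F 0.0
428,-135,130,1.55 [-0.113, -0.319, 0.002] [0.005, 0.01, -2.061]
```

```bash
python3 go.py 428.9,-1.4,130,1.193; python3 -m pendant '[[0.1,-0.2,0,0,0,-0.9,0.6],[0.1,-0.2,0,0,0,-0.9,0.6],[0.1,-0.2,0,0,0,-0.9,0.6],[0.1,-0.2,0,0,0,-0.9,0.6],[0.1,-0.2,0,0,0,-0.9,0.6],[0.1,-0.2,0,0,0,-0.9,0.6],[0.1,-0.2,0,0,0,-0.9,0.6]]'|head -2; python3 go.py 428.9,-1.4,130,1.193
```

```text
t 9.1 pos [590.8 -89.3 132. ] w 61.3 F 0.0
428.9,-1.4,130,1.193 [0.153, -0.335, 0.001] [0.007, 0.009, -1.606]
time: 9.75
eef_pos: [492.9, -32.1, 126.9]
t 9.8 pos [492.9 -32.1 126.9] w 52.7 F 0.0
428.9,-1.4,130,1.193 [0.125, -0.067, -0.006] [0.0, 0.0, -0.71]
```

```bash
python3 -m pendant '[[0.125,-0.067,-0.006,0,0,-0.71,0.6],[0.125,-0.067,-0.006,0,0,-0.71,0.6],[0.125,-0.067,-0.006,0,0,-0.71,0.6],[0.125,-0.067,-0.006,0,0,-0.71,0.6],[0.125,-0.067,-0.006,0,0,-0.71,0.6],[0.125,-0.067,-0.006,0,0,-0.71,0.6],[0.125,-0.067,-0.006,0,0,-0.71,0.6]]'|head -2; python3 wrist.py w4 428.9,-1.4,16 588.8,-87.6,34; python3 go.py 428.9,-1.4,6,1.193
```

```text
time: 10.45
eef_pos: [428.8, -1.9, 129.7]
[348.94415366592284, 324.57662611556225, 241.58270488058452] ['frame', 'fx', 'fy', 'cx', 'cy', 'mount', 'world_to_cam']
428.9,-1.4,16 326 236
588.8,-87.6,34 302 440
t 10.5 pos [428.8  -1.9 129.7] w 52.8 F 0.0
428.9,-1.4,6,1.193 [0.0, 0.001, 0.247] [0.0, -0.0, 0.0]
```

View pics/w4.png

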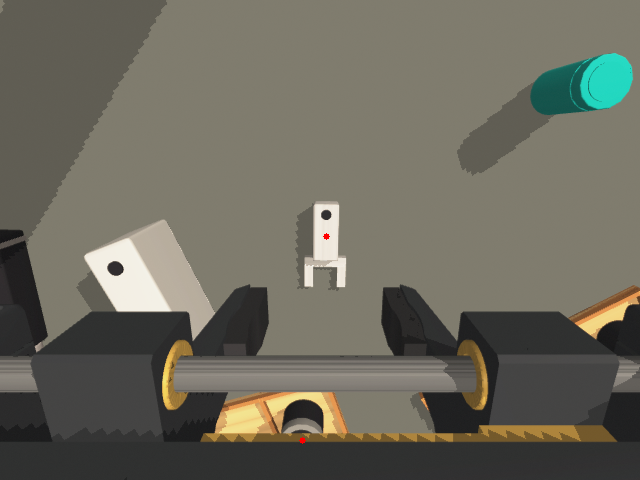

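The opener is aligned with the tool and the grip dot (326,236) is on its handle. The squat canister stands in its bay.

```bash
python3 -m pendant '[[0,0.001,0.1,0,0,0,0.6],[0,0.001,0.2,0,0,0,0.6],[0,0.001,0.247,0,0,0,0.6],[0,0.001,0.247,0,0,0,0.6],[0,0.001,0.247,0,0,0,0],[0,0.001,0.247,0,0,0,0],[0,0.001,0.247,0,0,0,0],[0,0.001,0.247,0,0,0,0],[0,0.001,0.247,0,0,0,0],[0,0.001,0.247,0,0,0,0],[0,0.001,0.247,0,0,0,0]]' 25;python3 go.py 428.9,-1.4,130,1.193 583.9,-159.4,130,-0.07
```

```text
time: 11.6
eef_pos: [429.3, -1.4, 7.0]
eef_rot: [0.186, 0.982, -0.0, 0.001]
ft_force: [-1.3, 0.2, 7.0]
gripper_width: 19.9
gripper_force: 24.9
t 11.6 pos [429.3  -1.4   7. ] w 19.9 F 24.9
428.9,-1.4,130,1.193 [0.0, -0.0, -0.246] [0.0, 0.002, 0.004]
583.9,-159.4,130,-0.07 [-0.404, -0.181, -0.245] [0.001, 0.002, 1.612]
```

```bash
python3 -m pendant '[[0,0,-0.1,0,0,0,0],[0,0,-0.2,0,0,0,0],[-0.1,-0.05,-0.24,0,0,0.3,0],[-0.4,-0.18,-0.24,0,0,0.9,0],[-0.4,-0.18,-0.24,0,0,0.9,0],[-0.4,-0.18,-0.24,0,0,0.9,0],[-0.4,-0.18,-0.24,0,0,0.9,0],[-0.4,-0.18,-0.24,0,0,0.9,0],[-0.4,-0.18,-0.24,0,0,0.9,0]]'|head -2; python3 go.py 583.9,-159.4,130,-0.07
```

```text
time: 12.5
eef_pos: [581.4, -158.0, 125.8]
t 12.5 pos [ 581.4 -158.   125.8] w 19.8 F 24.9
583.9,-159.4,130,-0.07 [-0.005, 0.003, -0.008] [-0.001, -0.001, 0.713]
```

```bash
python3 -m pendant '[[-0.005,0.003,0,0,0,0.71,0],[-0.005,0.003,0,0,0,0.71,0],[-0.005,0.003,0,0,0,0.71,0],[-0.005,0.003,0,0,0,0.71,0],[-0.005,0.003,0,0,0,0.71,0],[-0.005,0.003,0,0,0,0.71,0],[-0.005,0.003,0,0,0,0.71,0]]'|head -2; python3 wrist.py w5 583.2,-169.4,4 588.8,-87.6,4; python3 go.py 583.9,-159.4,11,-0.07
```

```text
time: 13.2
eef_pos: [584.3, -159.4, 126.4]
[348.94415366592284, 324.57662611556225, 241.58270488058452] ['frame', 'fx', 'fy', 'cx', 'cy', 'mount', 'world_to_cam']
583.2,-169.4,4 323 245
588.8,-87.6,4 324 138
t 13.2 pos [ 584.3 -159.6  126.4] w 19.9 F 24.9
583.9,-159.4,11,-0.07 [0.0, -0.001, 0.231] [-0.0, -0.0, 0.005]
```

View pics/w5.png

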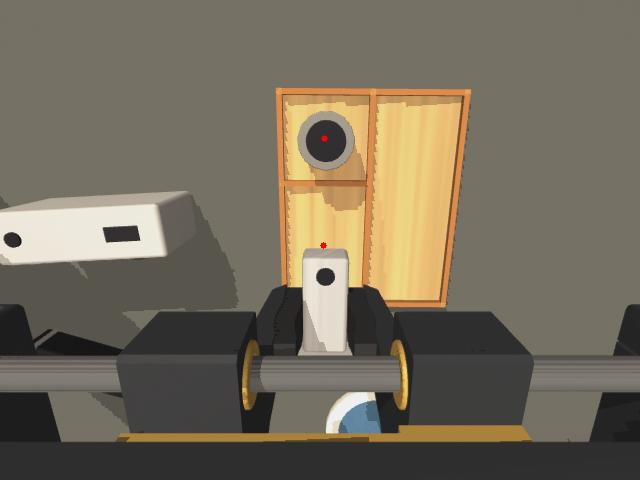

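The squat canister is centred in its bay at (326,140). The held opener is aligned over the medium bay, whose centre dot is at (323,245).

```bash
python3 -m pendant '[[0,0,0.1,0,0,0,0],[0,0,0.18,0,0,0,0],[0,0,0.215,0,0,0,0],[0,0,0.23,0,0,0,0],[0,0,0.23,0,0,0,0],[0,0,0.23,0,0,0,0],[0,0,0.23,0,0,0,0.45],[0,0,0.23,0,0,0,0.45],[0,0,0.23,0,0,0,0.45],[0,0,0.13,0,0,0,0.45],[0,0,0,0,0,0,0.6],[0,0,0,0,0,0,0.6]]'; python3 go.py 425,-135,120,1.55
```

```text
time: 14.45
eef_pos: [586.2, -160.6, 131.6]
eef_rot: [0.731, 0.682, 0.001, 0.004]
ft_force: [0.2, -0.1, -0.5]
gripper_width: 52.4
gripper_force: 0.0
t 14.4 pos [ 586.2 -160.6  131.6] w 52.4 F 0.0
425,-135,120,1.55 [0.029, -0.325, 0.021] [0.004, 0.011, -2.061]
```

```bash
python3 go.py 392.8,-271.4,130,1.18; python3 -m pendant '[[0.25,-0.3,0,0,0,-0.9,0.7],[0.25,-0.3,0,0,0,-0.9,0.7],[0.25,-0.3,0,0,0,-0.9,0.7],[0.25,-0.3,0,0,0,-0.9,0.7],[0.25,-0.3,0,0,0,-0.9,0.7],[0.25,-0.3,0,0,0,-0.9,0.7],[0.25,-0.3,0,0,0,-0.9,0.7]]'|head -2; python3 go.py 392.8,-271.4,130,1.18
```

```text
t 14.4 pos [ 586.2 -160.6  131.6] w 52.4 F 0.0
392.8,-271.4,130,1.18 [-0.248, -0.371, 0.001] [0.006, 0.01, -1.59]
time: 15.15
eef_pos: [444.1, -25.2, 126.5]
t 15.2 pos [444.1 -25.2 126.5] w 61.8 F 0.0
392.8,-271.4,130,1.18 [-0.335, -0.375, -0.007] [0.0, 0.001, -0.694]
```

```bash
python3 -m pendant '[[-0.335,-0.375,-0.007,0,0,-0.69,0.7],[-0.335,-0.375,-0.007,0,0,-0.69,0.7],[-0.335,-0.375,-0.007,0,0,-0.69,0.7],[-0.335,-0.375,-0.007,0,0,-0.69,0.7],[-0.335,-0.375,-0.007,0,0,-0.69,0.7],[-0.335,-0.375,-0.007,0,0,-0.69,0.7],[-0.335,-0.375,-0.007,0,0,-0.69,0.7],[-0.335,-0.375,-0.007,0,0,-0.69,0.7],[-0.335,-0.375,-0.007,0,0,-0.69,0.7]]'|head -2; python3 wrist.py w6 392.8,-271.4,26 583.2,-169.4,10 425,-135,58; python3 go.py 392.8,-271.4,7,1.18
```

```text
time: 16.05
eef_pos: [392.8, -270.4, 129.6]
[348.94415366592284, 324.57662611556225, 241.58270488058452] ['frame', 'fx', 'fy', 'cx', 'cy', 'mount', 'world_to_cam']
392.8,-271.4,26 324 240
583.2,-169.4,10 509 381
425,-135,58 541 222
t 16.1 pos [ 392.9 -270.2  129.7] w 61.8 F 0.0
392.8,-271.4,7,1.18 [-0.001, -0.002, 0.245] [0.0, -0.0, 0.001]
```

View pics/w6.png

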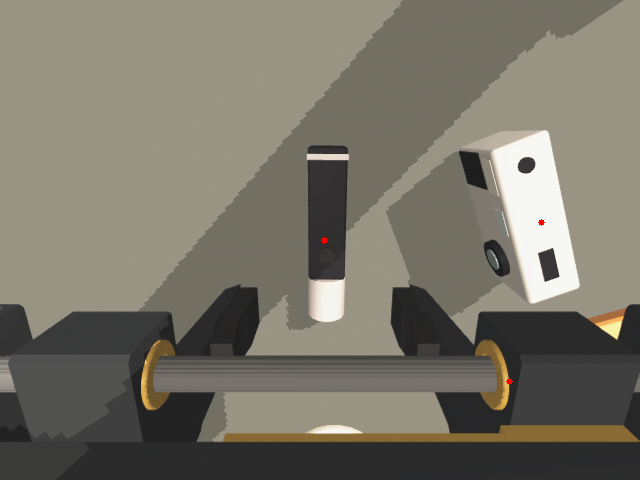

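The torch is aligned, centred near (326,233), so the grip point is about 4 mm towards the head. The camera's dot (541,222) is on target. Gripping the torch.

```bash
python3 -m pendant '[[0,-0.002,0.1,0,0,0,0.65],[0,-0.002,0.2,0,0,0,0.65],[0,-0.002,0.245,0,0,0,0.65],[0,-0.002,0.245,0,0,0,0.65],[0,-0.002,0.245,0,0,0,0],[0,-0.002,0.245,0,0,0,0],[0,-0.002,0.245,0,0,0,0],[0,-0.002,0.245,0,0,0,0],[0,-0.002,0.245,0,0,0,0],[0,-0.002,0.245,0,0,0,0],[0,-0.002,0.245,0,0,0,0]]' 30;python3 go.py 392.8,-271.4,140,1.18 651,-145,140,-0.07
```

```text
time: 17.2
eef_pos: [392.6, -272.2, 8.3]
eef_rot: [0.194, 0.981, -0.0, 0.001]
ft_force: [0.2, 1.1, 8.8]
gripper_width: 28.0
gripper_force: 29.9
t 17.2 pos [ 392.6 -272.2    8.3] w 28.0 F 29.9
392.8,-271.4,140,1.18 [-0.0, 0.002, -0.263] [-0.001, 0.002, -0.0]
651,-145,140,-0.07 [-0.381, 0.432, -0.263] [0.001, 0.002, 1.592]
```

```bash
python3 -m pendant '[[0,0,-0.1,0,0,0,0],[0,0,-0.2,0,0,0,0],[0,0,-0.26,0,0,0,0],[-0.38,0.43,-0.26,0,0,0.9,0],[-0.38,0.43,-0.26,0,0,0.9,0],[-0.38,0.43,-0.26,0,0,0.9,0],[-0.38,0.43,-0.26,0,0,0.9,0],[-0.38,0.43,-0.26,0,0,0.9,0],[-0.38,0.43,-0.26,0,0,0.9,0],[-0.38,0.43,-0.26,0,0,0.9,0]]'|head -2; python3 go.py 651,-145,130,-0.07
```

```text
time: 18.2
eef_pos: [653.2, -142.4, 136.5]
t 18.2 pos [ 653.2 -142.4  136.5] w 27.9 F 29.9
651,-145,130,-0.07 [-0.003, -0.006, 0.013] [0.002, -0.0, 0.697]
```

```bash
python3 -m pendant '[[-0.003,-0.006,0,0,0,0.7,0],[-0.003,-0.006,0,0,0,0.7,0],[-0.003,-0.006,0,0,0,0.7,0],[-0.003,-0.006,0,0,0,0.7,0],[-0.003,-0.006,0,0,0,0.7,0],[-0.003,-0.006,0,0,0,0.7,0],[-0.003,-0.006,0,0,0,0.7,0]]'|head -2; python3 wrist.py w7 583.2,-169.4,4 651.2,-142,4; python3 go.py 651,-145,12.5,-0.07
```

```text
time: 18.9
eef_pos: [647.6, -148.4, 137.3]
[348.94415366592284, 324.57662611556225, 241.58270488058452] ['frame', 'fx', 'fy', 'cx', 'cy', 'mount', 'world_to_cam']
583.2,-169.4,4 250 258
651.2,-142,4 328 221
t 18.9 pos [ 647.7 -148.4  137.3] w 28.0 F 29.9
651,-145,12.5,-0.07 [0.007, 0.006, 0.25] [-0.0, -0.0, -0.006]
```

View pics/w7.png

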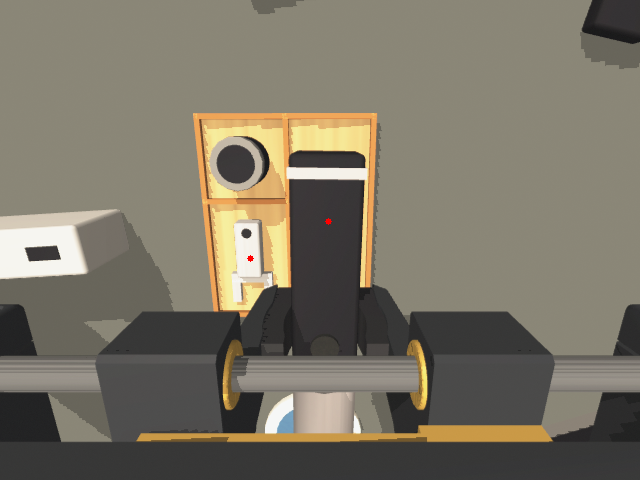

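The opener lies in the medium bay (centre ~ (250,258)). The torch is held level over the longest bay.

```bash
python3 -m pendant '[[0.007,0.006,0,0,0,0,0],[0.007,0.006,0.1,0,0,0,0],[0.007,0.006,0.19,0,0,0,0],[0.007,0.006,0.235,0,0,0,0],[0.007,0.006,0.249,0,0,0,0],[0.007,0.006,0.249,0,0,0,0],[0.007,0.006,0.249,0,0,0,0],[0.007,0.006,0.249,0,0,0,0.45],[0.007,0.006,0.249,0,0,0,0.45],[0.007,0.006,0.249,0,0,0,0.45],[0.007,0.006,0.13,0,0,0,0.45],[0.007,0.006,0,0,0,0,0.6]]'; python3 go.py 425,-135,130,1.55
```

```text
time: 20.15
eef_pos: [650.5, -144.8, 113.0]
eef_rot: [0.734, 0.68, -0.001, -0.001]
ft_force: [0.5, 0.4, -0.1]
gripper_width: 45.3
gripper_force: 0.0
t 20.1 pos [ 650.5 -144.8  113. ] w 45.3 F 0.0
425,-135,130,1.55 [-0.015, -0.451, -0.033] [-0.002, -0.004, -2.071]
```

```bash
python3 -m pendant '[[-0.01,-0.4,0,0,0,-1,0.7],[-0.01,-0.4,0,0,0,-1,0.7],[-0.01,-0.4,0,0,0,-1,0.7],[-0.01,-0.4,0,0,0,-1,0.7],[-0.01,-0.4,0,0,0,-1,0.7],[-0.01,-0.4,0,0,0,-1,0.7],[-0.01,-0.4,0,0,0,-1,0.7],[-0.01,-0.4,0,0,0,-1,0.7]]'|head -2; python3 go.py 425,-135,130,1.55
```

```text
time: 20.95
eef_pos: [451.5, -134.8, 112.9]
t 20.9 pos [ 451.5 -134.8  112.9] w 61.4 F 0.0
425,-135,130,1.55 [0.034, -0.041, -0.034] [-0.0, 0.001, -1.073]
```

```bash
python3 -m pendant '[[0.034,-0.041,-0.03,0,0,-1,0.75],[0.034,-0.041,-0.03,0,0,-1,0.75],[0.034,-0.041,-0.03,0,0,-1,0.75],[0.034,-0.041,-0.03,0,0,-1,0.75],[0.034,-0.041,-0.03,0,0,-1,0.75],[0.034,-0.041,-0.03,0,0,-1,0.75],[0.034,-0.041,-0.03,0,0,-1,0.75]]'|head -2; python3 go.py 425,-135,25,1.55
```

```text
time: 21.65
eef_pos: [424.9, -135.2, 127.7]
t 21.6 pos [ 424.9 -135.2  127.7] w 66.1 F 0.0
425,-135,25,1.55 [-0.0, 0.0, 0.205] [-0.0, 0.0, -0.072]
```

```bash
python3 -m pendant '[[0,0,0.02,0,0,-0.07,0.75],[0,0,0.1,0,0,-0.07,0.75],[0,0,0.18,0,0,-0.07,0.75],[0,0,0.205,0,0,-0.07,0.75],[0,0,0.205,0,0,-0.07,0],[0,0,0.205,0,0,-0.07,0],[0,0,0.205,0,0,-0.07,0],[0,0,0.205,0,0,-0.07,0],[0,0,0.205,0,0,-0.07,0],[0,0,0.205,0,0,-0.07,0],[0,0,0.205,0,0,-0.07,0]]' 40;python3 go.py 425,-135,145,1.55 628.9,98.3,145,0.182
```

```text
time: 22.75
eef_pos: [425.1, -135.4, 26.1]
eef_rot: [0.011, 1.0, -0.001, 0.001]
ft_force: [-0.6, 1.3, 6.6]
gripper_width: 35.5
gripper_force: 40.0
t 22.8 pos [ 425.1 -135.4   26.1] w 35.5 F 40.0
425,-135,145,1.55 [-0.0, 0.001, -0.238] [-0.001, 0.002, -0.001]
628.9,98.3,145,0.182 [-0.398, 0.476, -0.238] [0.0, 0.003, 1.741]
```

```bash
python3 -m pendant '[[0,0,-0.1,0,0,0,0],[0,0,-0.2,0,0,0,0],[0,0,-0.24,0,0,0,0],[-0.4,0.476,-0.24,0,0,0.9,0],[-0.4,0.476,-0.24,0,0,0.9,0],[-0.4,0.476,-0.24,0,0,0.9,0],[-0.4,0.476,-0.24,0,0,0.9,0],[-0.4,0.476,-0.24,0,0,0.9,0],[-0.4,0.476,-0.24,0,0,0.9,0],[-0.4,0.476,-0.24,0,0,0.9,0],[-0.4,0.476,-0.24,0,0,0.9,0]]'|head -2; python3 go.py 628.9,98.3,145,0.182
```

```text
time: 23.85
eef_pos: [631.2, 101.9, 144.6]
t 23.9 pos [631.2 101.9 144.6] w 35.3 F 40.0
628.9,98.3,145,0.182 [-0.001, -0.008, -0.001] [0.001, -0.0, 0.845]
```

```bash
python3 -m pendant '[[-0.001,-0.008,0,0,0,0.845,0],[-0.001,-0.008,0,0,0,0.845,0],[-0.001,-0.008,0,0,0,0.845,0],[-0.001,-0.008,0,0,0,0.845,0],[-0.001,-0.008,0,0,0,0.845,0],[-0.001,-0.008,0,0,0,0.845,0],[-0.001,-0.008,0,0,0,0.845,0],[-0.001,-0.008,0,0,0,0.845,0]]'|head -2; python3 wrist.py w8 628.9,98.3,4;  python3 go.py 628.9,98.3,30.5,0.182
```

```text
time: 24.65
eef_pos: [627.3, 94.9, 145.3]
[348.94415366592284, 324.57662611556225, 241.58270488058452] ['frame', 'fx', 'fy', 'cx', 'cy', 'mount', 'world_to_cam']
628.9,98.3,4 327 223
t 24.7 pos [627.3  95.  145.3] w 35.5 F 40.0
628.9,98.3,30.5,0.182 [0.006, 0.004, 0.23] [-0.0, 0.0, -0.003]
```

View pics/w8.png

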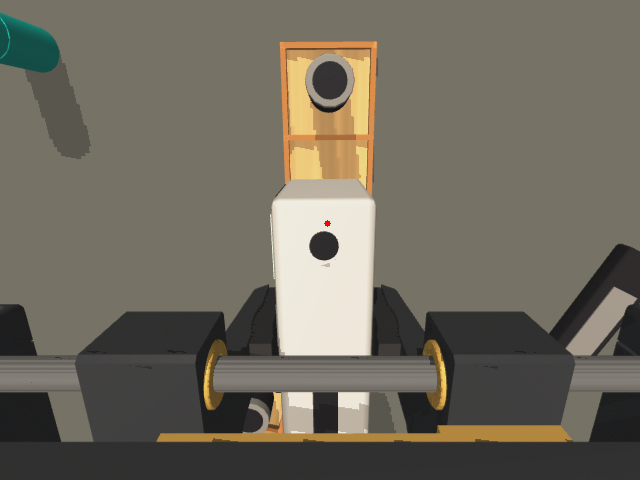

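The camera is held upright and aligned over the long bay. The tall canister stands at (330,80) in the small bay. Lowering.

```bash
python3 -m pendant '[[0.006,0.004,0,0,0,0,0],[0.006,0.004,0.1,0,0,0,0],[0.006,0.004,0.18,0,0,0,0],[0.006,0.004,0.22,0,0,0,0],[0.006,0.004,0.23,0,0,0,0],[0.006,0.004,0.23,0,0,0,0],[0.006,0.004,0.23,0,0,0,0],[0.006,0.004,0.23,0,0,0,0.65],[0.006,0.004,0.23,0,0,0,0.65],[0.006,0.004,0.23,0,0,0,0.65],[0.006,0.004,0.23,0,0,0,0.65]]'; python3 -m pendant '[[0,0,-0.1,0,0,0,0.65],[0,0,-0.2,0,0,0,0.65],[0,0,-0.35,0,0,0,0.65],[0,0,-0.35,0,0,0,0.65],[0.5,0,-0.35,0,0,0,0.65],[0.5,0,-0.35,0,0,0,0.65],[0.7,0,-0.35,0,0,0,0.65],[0.7,0,-0.35,0,0,0,0.65],[0.7,0,-0.35,0,0,0,0.65],[0.7,0,-0.35,0,0,0,0.65],[0.7,0,-0.35,0,0,0,0.65],[0.7,0,-0.35,0,0,0,0.65]]'; python3 - <<'E'
from h import *
a=robot.capture("top")["frame"][:,:,::-1]; b=robot.capture("scene")["frame"][:,:,::-1]
q=lambda i,f:cv2.resize(i,None,fx=f,fy=f,interpolation=cv2.INTER_CUBIC)
A=q(a[140:240,190:450],3); B=q(b[240:350,160:550],2)
o=np.zeros((600,800,3),np.uint8); o[:300,:780]=A; o[300:520,:780]=B; cv2.imwrite("pics/fin.png",o)
E
```

```text
time: 25.8
eef_pos: [629.0, 98.5, 30.4]
eef_rot: [0.641, 0.767, 0.0, 0.0]
ft_force: [-0.3, -0.2, -0.1]
gripper_width: 57.3
gripper_force: 0.0
time: 27.0
eef_pos: [564.0, 448.4, 204.4]
eef_rot: [0.639, 0.769, 0.0, -0.001]
ft_force: [0.3, -0.4, -0.7]
gripper_width: 57.3
gripper_force: 0.0
```

View pics/fin.png

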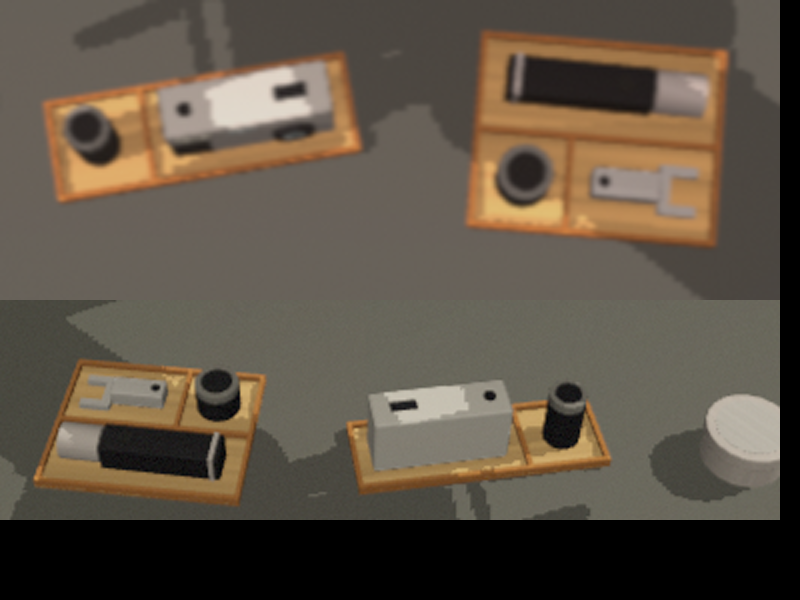

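Both kits look filled in both views. I'll check the end poses against the limits before handing in.

```bash
python3 - <<'E'
from h import *; import json
P=json.load(open("poses.json")); c=robot.capture("top")
for n,t,p,z in (("camera",2,(243,98),62),("torch",3,(607,87),19),("opener",3,(645,188),12),("tall",2,(87,127),56),("squat",3,(526,173),34)):
    w=unproj(c,(p[0]+.5)/3-.5+190,(p[1]+.5)/3-.5+140,z); a,b,y=P["tray_two" if t==2 else "tray_three"]
    d=w[:2]-[a,b]; print(n,np.round([d@[np.cos(y),np.sin(y)],d@[-np.sin(y),np.cos(y)]],1))
E
```

```text
camera [  0.6 -32.3]
torch [32.7 -2.8]
opener [-33.3 -33.6]
tall [ 0.3 71.6]
squat [-34.   48.9]
```

All well inside the limits.

```bash
python3 -c "
from cell import robot
print(robot.job_done())"
```

```text
the job is handed in; nothing more can be done
None
```

I put all five things in their bays, each within 3 mm of its bay centre by the overhead camera, and handed the job in at about 27 s; no verdict was returned.

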